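# Turn the speed controller up four clicks and start it

## Robot

A 6-joint arm with a two-finger parallel gripper is mounted at the origin on a cart in front of the work surface, level with it; the furniture and walls round the work are solid. World frame = base frame: x ahead of the robot, y to its left, z up, the work surface at z = 0. Lengths are in m, angles in rad, forces in N, time in s.
With the tool pointing down it reaches from about 0.275 to 0.875 m from the base axis. Payload 12.5 kg.
Tool frame: the origin (TCP) lies on the centre line of the jaws, within the pads' length; the fingertips stand r.finger_overhang ahead of it and the grasp point (between the pads) lies 3 mm ahead of it (r.finger_overhang is the distance from the TCP to the fingertips, in m); z points along the fingers, y is the direction in which the jaws open and shut (so a half turn about z gives the same grasp; the last joint's range is limited). The gripper opens to 85 mm and grips with 20 to 120 N. Pads are 22 mm wide; open, the fingers measure 114 mm over their backs; the gripper's body (76 mm by 85 mm) begins 54 mm behind the grasp point. The pads swing forward as they close: fully open they stand 13 mm farther back than shut.
Start: joints at [-0.085, 0.351, 1.652, -0, 1.139, -0.085], TCP at [0.55, 0, 0.253] pointing down, gripper open.
Joint ranges: [-2.75, 2.75], [-0.79, 2.1], [0.01, 2.65], [-1.57, 4.71], [0.07, 3.14], [-2.87, 2.87]. Speed limits (rad/s): [2.22, 2.22, 2.79, 3.14, 3.14, 3.14].

## Interface

Orientations are given as a unit quaternion [x, y, z, w].
In Python, from cell import r, optics gives the robot as it stands. The module is installed in compiled form; this text tells all that it offers. Calls block until the motion is done:
- r.move_to(position, orientation): joint-space move of the TCP to a pose.
- r.move_linear(position, rot=None, vel=0.15): straight line of the TCP; rot=None keeps the orientation; vel is the mean speed in m/s.
- r.set_joints(angles): joint-space move.
- r.set_gripper(opening, squeeze=None): opening from 0.0 (shut) to 1.0 (fully open); squeeze is the grip in N (None keeps the last); returns when the fingers have stopped.
- r.sleep(seconds).
- r.inverse_kinematics(position, orientation): joint angles nearest the present ones, or None.
- optics.get_image(name): name is "scene" or "side" or "wrist"; returns a dict with "pixels" (384x512x3 uint8, red, green, blue), "depth" (384x512 float32, m along the optical axis (not along the pixel's ray), 0 where there is no reading), "fx", "fy", "cx", "cy" (pixels), "camera_from_world" (4x4, takes a point from world to camera coordinates); the wrist camera has in their place "mount" (4x4, takes a point from camera to tool coordinates, whose origin is the TCP and whose axes are the flange's). Camera axes: x right, y down, z forward; pixel columns grow to the right and rows downward; lengths in m; the calibration is good to about 2 mm. The wrist camera is an equidistant fisheye: a pixel r from the principal point sees the ray r / f radians off the axis. A picture is of the moment at which its call begins: read the wrist's pose just before it.
A pose or a line that the arm cannot do raises r.PlanningError and nothing moves.
- r.hand_in(): hands the job in, once; it reports no verdict.
Readings, each from a call of its own:
- r.current_t(): time.
- r.current_q(): joint angles.
- r.current_qvel(): joint speeds.
- r.current_effort(): joint torques, N m.
- r.current_tool_pos(): TCP position.
- r.current_ee_rot(): TCP orientation.
- r.current_contact_force(): force on the tool from outside, world axes, zero at the start.
- r.current_torque(): the same for the moment, N m.
- r.current_opening(): opening from 0.0 (shut) to 1.0 (fully open).
Only numpy, scipy, OpenCV 4.12 (cv2) and the standard library are available. Lean on these libraries where they do the work, as an engineer would, in place of code of your own. Each camera call takes 0.05 s, during which the arm holds its last target.

## Task

With a fingertip against the orange fin, push the speed controller's click-stop dial exactly four clicks clockwise (seen from above) from where it stands now, and leave it resting in that click. Then press the green button fully down and let go. Only touch and push: do not pinch or force the dial, do not press the button at any other setting, and leave the other things on the bench where they are.

Things in the scene. Friction and masses are not known exactly. Their poses are not given: they have to be found in the camera images.
- controller: blue box, 125 x 175 mm (x, y) and 55 mm high on a 135 x 185 mm dark foot plate, screwed to the bench. Origin: centre of its underside; z up, +x of the box is its far side (away from the robot at yaw 0), +y its left. On its top, the dial's axis is at (0, +30 mm) and the green button at (0, -58 mm).
- dial_axis (a point): point on the dial's vertical axis, level with the top of the black dial disc (70.5 mm above the bench). The disc is 80 mm in diameter at its foot (74 at its top) and 12 mm thick. Ten white marks lie round it on the box, one for each click position, longer towards fast. Axes as the controller's.
- speed_dial (a joint): angle of the dial, rad, growing clockwise seen from above. It clicks into rest every 20 degrees (0.349 rad), at 0, 0.349 ... 3.142 (ten positions, with stops just past both ends); it starts resting in one of the first four. At 0 the fin points to the controller's +y, at 1.571 to its +x. Leaving a click takes a push of about 4 to 5 N on the fin 34 mm from the axis; half-way to the next click the dial snaps on by itself into that click, ahead of the finger, in about 0.2 s.
- fin (a point): point within the orange upright finger fin on the dial, 34 mm from the dial's axis and 14 mm above the disc's top. The fin is a radial plate 9 mm thick, from 10 to 40 mm from the axis, standing 25 mm above the disc's top, so its top edge is about 95 mm above the bench. It turns with the dial; its own y axis points outward from the dial's axis along the fin.
- go_button_top (a point): centre of the top of the green push button, 28 mm in diameter, pressed straight down.
- go_button (a joint): travel of the green button, m: 0 up, 0.006 fully down (about 5 N); it springs back when let go.
- wax_tin: loose red tin, 69 mm across, 36 mm high, standing left of the controller. Origin: centre of its underside.
- sanding_block: loose brown sanding block, 64 x 115 x 36 mm, lying right of the controller. Origin: centre of its underside.
- pencil: loose yellow pencil, 170 mm long, lying between the robot and the controller. Origin: centre of its underside.
Not all that is in view belongs to the job. Leave any purple look-alike of the controller alone.

How it is judged:
On the way, in this order (a step that is already met when the one before it is completed fails the run):
1. the dial rests four clicks on from its start (distance of fin from where it was at the start of the episode between 0.0411 and 0.0463 m and velocity of joint speed_dial between -0.1 and 0.1 rad/s), for 0.2 s.
2. the green button is pressed fully down with the dial at that click (value of joint go_button above 0.005 m and distance of fin from where it was at the start of the episode between 0.0411 and 0.0463 m), for 0.02 s.
At the end, for the whole second after the job is handed in: The dial rests four clicks (80 degrees, within about 5) clockwise of where it started, the green button has been pressed and is up again, and the tin, the sanding block and the pencil are within 15 mm of where they stood (all of step 1 and value of joint go_button below 0.001 m and distance of each of wax_tin, sanding_block, pencil from where it was at the start of the episode below 0.015 m); the robot touches nothing.
It fails at once if the button pressed with the dial at any other setting (value of joint go_button above 0.004 m and not (distance of fin from where it was at the start of the episode between 0.0411 and 0.0463 m)).
It fails at once if the dial pinched or forced (over 25 N) (contact force between the fingers and speed_dial above 25 N).
It fails at once if the wax tin moved or lifted (distance of wax_tin from where it was at the start of the episode above 0.015 m).
It fails at once if the sanding block moved or lifted (distance of sanding_block from where it was at the start of the episode above 0.015 m).
It fails at once if the pencil moved or lifted (distance of pencil from where it was at the start of the episode above 0.015 m).
It also fails if it takes over 61 s, if anything falls off the work surface, if the arm or the gripper's body presses on something with over 40 N, if the wrist force passes 120 N, or if a joint passes its speed limit or range.

## Working session

There is one attempt and no reset: what is moved stays moved. The work goes in short steps, each a Python script; the robot and the scene stay as the last script left them, time stands still between calls to the robot, and variables do not carry over. Pictures are saved under pics/ and viewed, and the job is handed in when it is done.

```bash
mkdir -p pics
python3 - <<'E'
from cell import r, optics
import cv2,pickle
for n in ("scene","side","wrist"):
    p=r.current_tool_pos(),r.current_ee_rot()
    d=optics.get_image(n); d['pose']=p
    pickle.dump(d,open(f'{n}0.pkl','wb'))
    cv2.imwrite(f'pics/{n}0.png',d['pixels'][:,:,::-1])
print(r.current_t(),p,r.finger_overhang,r.current_opening())
E
```

```text
0.15 (array([5.49711141e-01, 5.19415059e-05, 2.52808931e-01]), array([ 7.07096771e-01,  7.07116587e-01, -3.55222351e-04, -4.03775414e-04])) 0.022 1.0008931277690958
```

View pics/scene0.png

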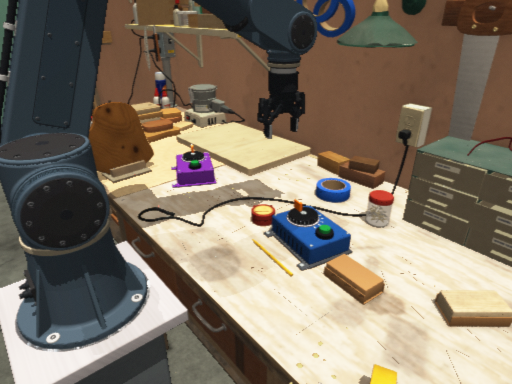

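View pics/side0.png

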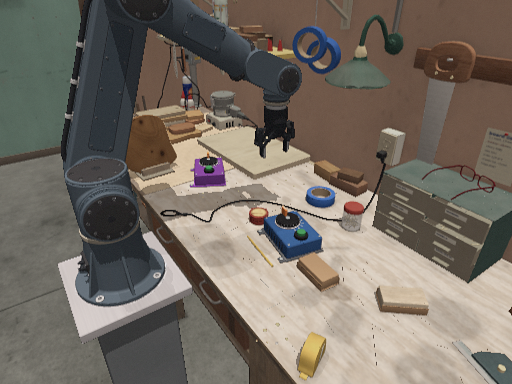

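View pics/wrist0.png

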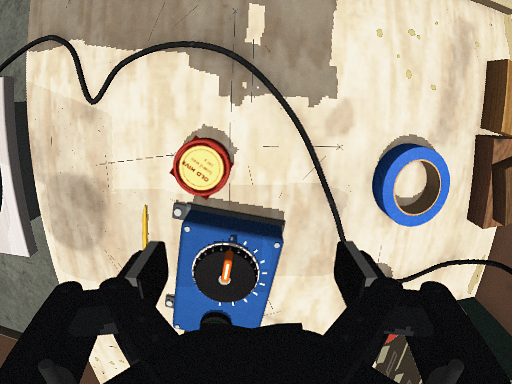

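The blue box is the target: scene (310,232), wrist (230,270). The look-alike at scene (195,168) is purple, so I'll leave it alone. Next I'll enlarge the crops and measure.

```bash
cat > h.py <<'E'
import numpy as np,pickle,cv2
from scipy.spatial.transform import Rotation as R
def wray(d,u,v):
    x=(u-d['cx'])/d['fx'];y=(v-d['cy'])/d['fy'];t=np.hypot(x,y)
    k=np.sin(t)/t if t>1e-9 else 1
    c=np.array([x*k,y*k,np.cos(t)])
    M=np.array(d['mount']);p,q=d['pose'];Q=R.from_quat(q).as_matrix()
    return Q@M[:3,3]+p, Q@M[:3,:3]@c
def wplane(d,u,v,z):
    o,c=wray(d,u,v); return o+c*(z-o[2])/c[2]
def sdepth(d,u,v):
    z=d['depth'][v,u];c=np.array([(u-d['cx'])/d['fx']*z,(v-d['cy'])/d['fy']*z,z,1])
    return (np.linalg.inv(d['camera_from_world'])@c)[:3]
def splane(d,u,v,z):
    W=np.linalg.inv(d['camera_from_world']);o=W[:3,3];c=W[:3,:3]@np.array([(u-d['cx'])/d['fx'],(v-d['cy'])/d['fy'],1])
    return o+c*(z-o[2])/c[2]
def crop(d,x0,y0,x1,y1,s,f):
    im=d['pixels'][y0:y1,x0:x1,::-1]
    cv2.imwrite(f,cv2.resize(im,None,fx=s,fy=s,interpolation=cv2.INTER_CUBIC))
E
python3 - <<'E'
from h import *
d=pickle.load(open('wrist0.pkl','rb'));crop(d,140,190,300,340,5,'pics/wc.png')
s=pickle.load(open('scene0.pkl','rb'));crop(s,240,190,400,310,5,'pics/sc.png')
print(d['mount'],d['fx'],d['cx'],d['cy'])
print('axis~',wplane(d,226,272,.0705))
print('scene axis', sdepth(s,300,216), sdepth(s,325,230))
E
```

```text
[[ 4.46323765e-04 -9.59085525e-01 -2.83116155e-01  7.20781911e-02]
 [ 9.99999682e-01  2.40793608e-04  7.60754747e-04  7.90849117e-04]
 [-6.61456305e-04 -2.83116404e-01  9.59085327e-01 -1.20385220e-01]
 [ 0.00000000e+00  0.00000000e+00  0.00000000e+00  1.00000000e+00]] 297.3186396354542 250.67519311356293 193.19872193276768
axis~ [ 0.52135681 -0.11457583  0.0705    ]
scene axis [ 0.50153902 -0.13141811  0.07122473] [ 0.49528264 -0.21852913  0.07503335]
```

View pics/wc.png

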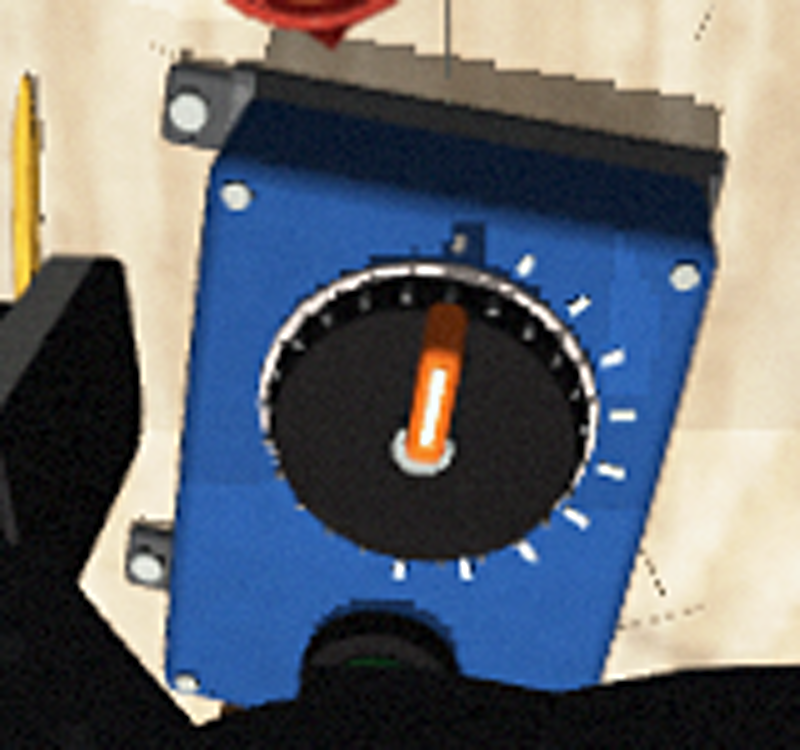

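View pics/sc.png

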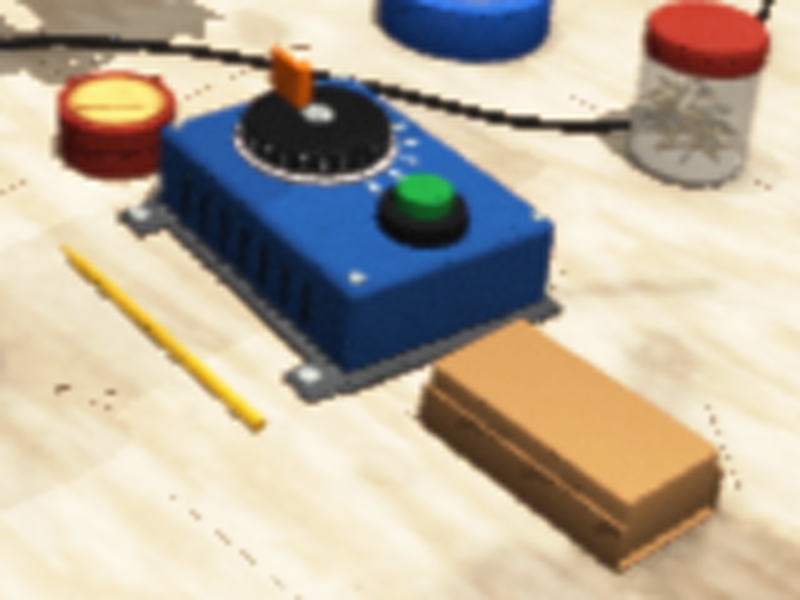

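Run:
```python
from cell import r, optics
from h import *
r.set_gripper(0.0,20)
r.move_to([0.505,-0.20,0.30],r.current_ee_rot())
r.sleep(0.3)
p=r.current_tool_pos(),r.current_ee_rot()
d=optics.get_image("wrist");d['pose']=p
pickle.dump(d,open('wrist1.pkl','wb'));crop(d,0,0,512,384,1.5,'pics/w1.png')
print(r.current_t(),p,r.current_opening())
```

```text
2.1167 (array([ 0.50527192, -0.19918655,  0.29981554]), array([ 7.06644241e-01,  7.07569006e-01, -3.12401640e-05, -1.31672478e-04])) 0.0012130835407725162
```

View pics/w1.png

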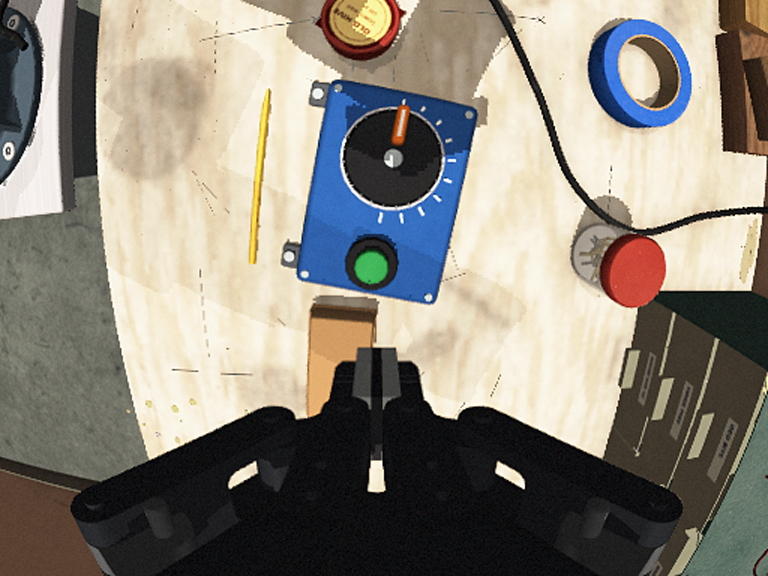

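The shot is clear. At 1.5x scale the dial is at (393,158), the fin at (402,125) and the button at (372,263). I'll enlarge it.

Run:
```python
from h import *
d=pickle.load(open('wrist1.pkl','rb'));crop(d,190,45,330,210,3.6,'pics/w1c.png')
crop(d,220,60,305,155,6,'pics/w1d.png')
```

```text
(no output)
```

View pics/w1c.png

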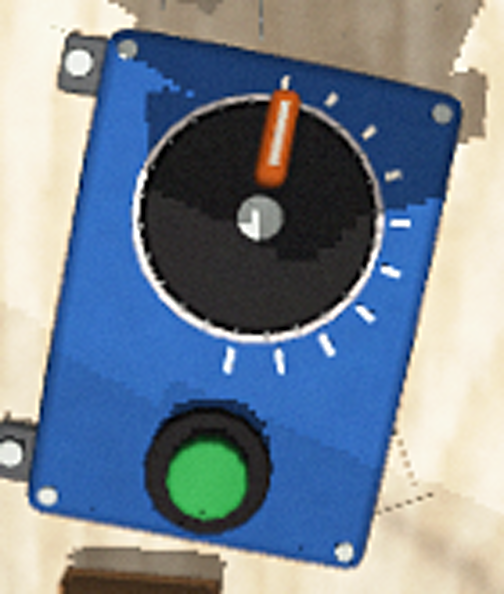

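View pics/w1d.png

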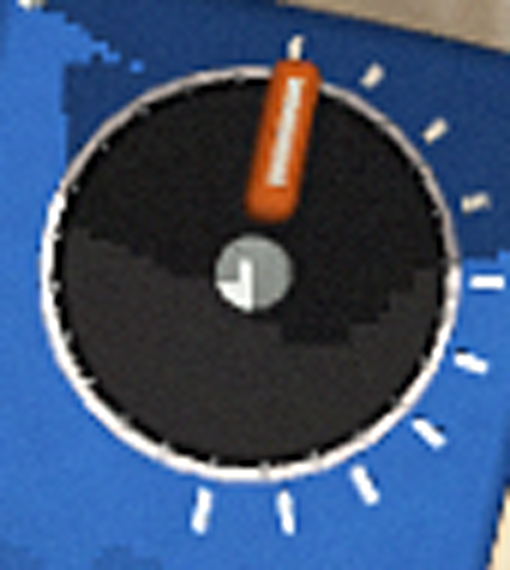

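```bash
cat > meas.py <<'E'
from h import *
d=pickle.load(open('wrist1.pkl','rb'))
f6=lambda x,y:(220+(x+.5)/6-.5,60+(y+.5)/6-.5)
f36=lambda x,y:(190+(x+.5)/3.6-.5,45+(y+.5)/3.6-.5)
m=[(296,47),(373,75),(434,129),(475,202),(487,282),(470,363),(429,432),(366,486),(288,514),(203,510)]
P=np.array([wplane(d,*f6(*a),.055)[:2] for a in m])
A=np.c_[2*P,np.ones(10)];s=np.linalg.lstsq(A,(P**2).sum(1),rcond=None)[0]
c=s[:2];print('axis from marks',c,'rads',np.linalg.norm(P-c,axis=1))
a=np.degrees(np.arctan2(P[:,1]-c[1],P[:,0]-c[0]));print('angles',a)
print('axis hub',wplane(d,*f6(254,272),.0735))
# screws on box top
S=[wplane(d,*f36(*q),.055)[:2] for q in [(127,49),(442,113),(47,496),(345,552)]];print('screws',S,'ctr',np.mean(S,0))
y=np.array(S[0])+S[1]-S[2]-S[3];yw=np.degrees(np.arctan2(y[1],y[0]))-90;print('yaw',yw)
print('mark yaw',np.mean((np.unwrap(np.radians(a))*180/np.pi+20*np.arange(10)))-90)
b=wplane(d,*f36(207,479),.07);print('button',b)
o=wplane(d,*f6(298,66),.0955)[:2];i=wplane(d,*f6(270,212),.0955)[:2]
print('fin',o,i,np.linalg.norm(o-c),np.linalg.norm(i-c),np.degrees(np.arctan2(*(o-i)[::-1])))
yy=np.radians(yw);C=np.mean(S,0);print('axis from screws',C+30e-3*np.array([-np.sin(yy),np.cos(yy)]),'button',C-58e-3*np.array([-np.sin(yy),np.cos(yy)]))
s=pickle.load(open('scene0.pkl','rb'))
for q in [(304,112),(425,180)]: 
  u,v=240+q[0]/5,190+q[1]/5; print('scene',splane(s,u,v,.0735),sdepth(s,int(u),int(v)))
for n,q,z in [('tin',(361,18),.036),('block near edge',(310,305),.036),('block r',(377,305),.036),('pencil',(269,90),.007),('pencil',(252,262),.007)]: print(n,wplane(d,q[0]/1.5,q[1]/1.5,z))
E
python3 meas.py
```

```text
axis from marks [ 0.51848836 -0.12459253] rads [0.04867879 0.04917291 0.04901141 0.04904947 0.0488634  0.04859854
 0.04870207 0.04917163 0.04931487 0.04863465]
angles [  78.68388406   59.28697284   39.92705663   19.82840056    0.22235174
  -20.03921274  -39.73836027  -59.94689562  -79.94301013 -100.5167713 ]
axis hub [ 0.51906341 -0.12357768  0.0735    ]
screws [array([ 0.47497474, -0.06521355]), array([ 0.58144906, -0.08562792]), array([ 0.44496926, -0.22060311]), array([ 0.5513432 , -0.24123826])] ctr [ 0.51318407 -0.15317071]
yaw -10.93946601180528
mark yaw -10.223558422002355
button [ 0.50201302 -0.21088856  0.07      ]
fin [ 0.52596166 -0.08595036] [ 0.52105048 -0.11283578] 0.039358194644919964 0.012032689787421197 79.64787483921025
axis from screws [ 0.51887722 -0.12371586] button [ 0.5021773  -0.21011675]
scene [ 0.51334338 -0.12270021  0.0735    ] [ 0.51413518 -0.11914699  0.0728133 ]
scene [ 0.51080582 -0.20544565  0.0735    ] [ 0.50500058 -0.20990248  0.078016  ]
tin [0.49312374 0.00134986 0.036     ]
block near edge [ 0.44602461 -0.25507357  0.036     ]
block r [ 0.50728203 -0.2548678   0.036     ]
pencil [ 0.40709549 -0.05657261  0.007     ]
pencil [ 0.38548948 -0.22099184  0.007     ]
```

Run:
```python
from h import *
d=pickle.load(open('wrist1.pkl','rb'));M=np.array(d['mount'])
def tool(u,v):
    x=(u-d['cx'])/d['fx'];y=(v-d['cy'])/d['fy'];t=np.hypot(x,y);k=np.sin(t)/t
    c=np.array([x*k,y*k,np.cos(t)]);return M[:3,:3]@(c*d['depth'][v,u]/c[2])+M[:3,3]
for u,v in [(251,233),(251,235),(251,238),(240,233),(240,236),(262,233),(262,236),(245,250),(237,240),(265,240),(230,245),(272,245)]: print(u,v,d['depth'][v,u],tool(u,v).round(4))
```

```text
251 233 0.14698581 [0.0115 0.0011 0.015 ]
251 235 0.14447953 [0.0116 0.0011 0.0124]
251 238 0.1419326 [0.0112 0.0011 0.0096]
240 233 0.14753671 [ 0.0112 -0.0044  0.0155]
240 236 0.14447 [ 0.0111 -0.0043  0.0122]
262 233 0.14824934 [0.011  0.0066 0.0161]
262 236 0.14425848 [0.0112 0.0064 0.012 ]
245 250 0.13113073 [ 0.0106 -0.0016 -0.0018]
237 240 0.13932863 [ 0.0114 -0.0056  0.007 ]
265 240 0.46016282 [-0.1283  0.0235  0.3002]
230 245 0.14391828 [ 0.007  -0.0092  0.0105]
272 245 0.14446774 [0.0068 0.0114 0.011 ]
```

```bash
cat > g.py <<'E'
from h import *
AX=np.array([0.5188,-0.1240])
def pose(phi,off,z,rr=0.030):
    f=np.radians(phi);rad=np.array([np.cos(f),np.sin(f)]);t=np.array([np.sin(f),-np.cos(f)])
    p=AX+rr*rad-off*t
    Q=np.c_[[*rad,0],[*t,0],[0,0,-1]]
    return np.array([*p,z]),R.from_matrix(Q).as_quat()
E
python3 - <<'E'
from cell import r, optics
from g import *
p,q=pose(79.4,.032,.16);r.move_to(p,q)
p,q=pose(79.4,.032,.104);r.move_linear(p,q,vel=.1);r.sleep(.2)
f0=np.array(r.current_contact_force());print('tare',f0,r.current_t())
np.save('f0.npy',f0)
off=.032;n=0
while off>.008:
    off-=.001
    p,q=pose(79.4,off,.104);r.move_linear(p,q,vel=.02)
    f=np.array(r.current_contact_force())-f0
    a=np.radians(79.4);ft=f[:2]@[np.sin(a),-np.cos(a)]
    print(round(off,4),round(ft,2),f.round(1),round(r.current_t(),2),(r.current_tool_pos()-p).round(4))
    if ft<-1.5 or np.linalg.norm(f)>6:break
pp=r.current_tool_pos(),r.current_ee_rot()
d=optics.get_image("wrist");d['pose']=pp;pickle.dump(d,open('wrist2.pkl','wb'));crop(d,0,0,512,384,1.5,'pics/w2.png')
d=optics.get_image("side");crop(d,220,180,360,290,5,'pics/s2.png')
E
```

```text
tare [-0.6450682   0.37735776 -0.69312417] 3.775
0.031 0.06 [0.1 0.3 0.6] 4.03 [ 0.0001 -0.      0.0002]
0.03 1.09 [ 0.9 -1.  -0.2] 4.28 [ 0. -0. -0.]
0.029 -0.15 [-0.2 -0.3  0.3] 4.53 [0.0001 0.     0.    ]
0.028 0.9 [ 0.7 -1.2  1. ] 4.78 [ 0.0001 -0.     -0.    ]
0.027 0.73 [ 0.6 -0.8  0.7] 5.03 [ 0.0001 -0.      0.    ]
0.026 0.56 [ 0.5 -0.5  0.7] 5.28 [ 0. -0. -0.]
0.025 0.63 [ 0.5 -0.9  0.3] 5.53 [ 0.0001  0.     -0.    ]
0.024 0.39 [ 0.4 -0.   0.5] 5.78 [ 0.0001 -0.      0.    ]
0.023 0.53 [ 0.4 -0.5  0.2] 6.03 [ 0.0001 -0.      0.    ]
0.022 0.1 [-0.1 -0.9  0.5] 6.28 [0.0001 0.     0.    ]
0.021 0.77 [ 0.5 -1.5  0.3] 6.53 [ 0.0001 -0.      0.    ]
0.02 0.88 [ 0.7 -0.9  0.8] 6.78 [ 0.0001  0.     -0.    ]
0.019 0.37 [ 0.2 -1.1  1.3] 7.03 [ 0. -0. -0.]
0.018 -1.39 [-1.3  0.4  1.7] 7.28 [-0.0002  0.0001 -0.0001]
0.017 -4.17 [-3.7  3.1  3.2] 7.53 [-0.0003  0.0002 -0.0001]
```

View pics/w2.png

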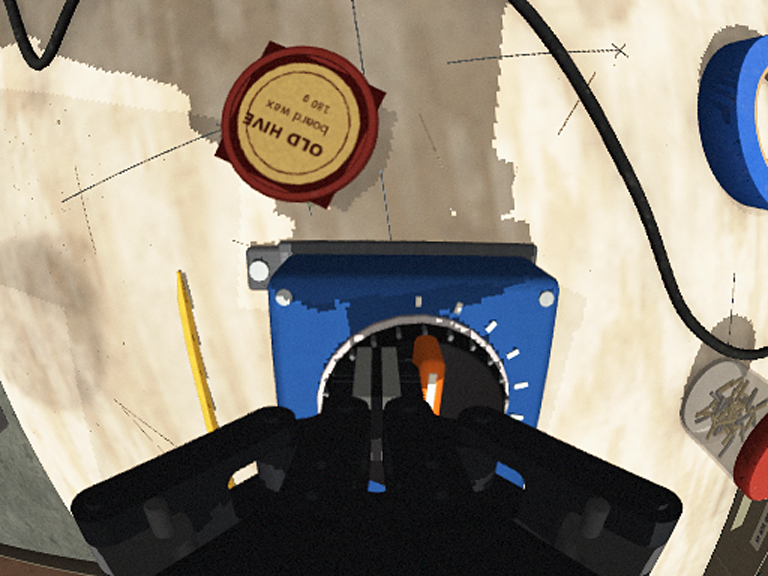

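View pics/s2.png

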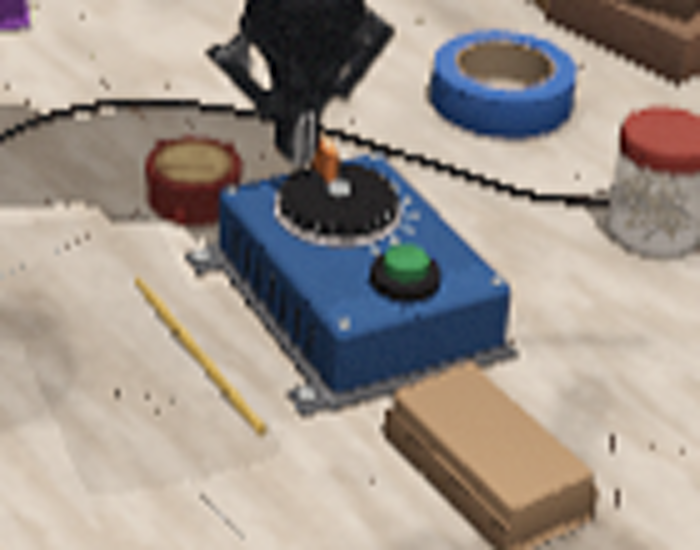

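```bash
cat > push.py <<'E'
import sys
from cell import r, optics
from g import *
f0=np.load('f0.npy')
def go(a0,a1,step=1.5):
    for a in np.arange(a0,a1+1e-6,step):
        phi=79.4-a;p,q=pose(phi,.0175,.104)
        r.move_linear(p,q,vel=.012)
        f=np.array(r.current_contact_force())-f0;g=np.radians(phi)
        ft=f[:2]@[np.sin(g),-np.cos(g)]
        print(round(a,1),round(ft,1),'fr',round(f[:2]@[np.cos(g),np.sin(g)],1),'z',round(f[2],1),round(r.current_t(),2))
        if abs(ft)>13: print('STOP');break
def pic(n):
    pp=r.current_tool_pos(),r.current_ee_rot()
    d=optics.get_image("wrist");d['pose']=pp;crop(d,0,0,512,384,1.5,f'pics/w{n}.png')
    d=optics.get_image("side");crop(d,220,180,360,290,5,f'pics/s{n}.png')
if __name__=='__main__':
    go(float(sys.argv[1]),float(sys.argv[2]));pic(sys.argv[3])
E
python3 push.py 0 33 3
```

```text
0.0 -3.2 fr 1.5 z 2.2 7.88
1.5 -4.1 fr 1.1 z 2.4 8.12
3.0 -4.6 fr 1.1 z 2.9 8.38
4.5 -3.9 fr 0.6 z 2.8 8.62
6.0 -1.0 fr 0.8 z 0.3 8.88
7.5 -0.1 fr -0.2 z 1.2 9.12
9.0 0.4 fr 0.3 z -0.0 9.38
10.5 0.3 fr 0.8 z 0.3 9.62
12.0 1.0 fr -0.1 z 0.8 9.88
13.5 0.1 fr -0.3 z 0.3 10.12
15.0 1.5 fr 0.5 z 1.1 10.38
16.5 0.8 fr -0.1 z 1.5 10.62
18.0 -0.4 fr -0.3 z 0.9 10.88
19.5 -1.7 fr -0.4 z 2.2 11.12
21.0 -3.7 fr -1.2 z 2.7 11.38
22.5 -5.2 fr -2.2 z 3.0 11.62
24.0 -4.2 fr -2.2 z 3.0 11.88
25.5 -3.5 fr -2.5 z 2.0 12.12
27.0 1.1 fr 0.7 z -0.1 12.38
28.5 0.6 fr -0.2 z 1.0 12.62
30.0 0.9 fr -0.0 z 0.7 12.88
31.5 0.9 fr -0.6 z 1.0 13.12
33.0 0.6 fr 0.1 z 0.8 13.38
```

View pics/w3.png

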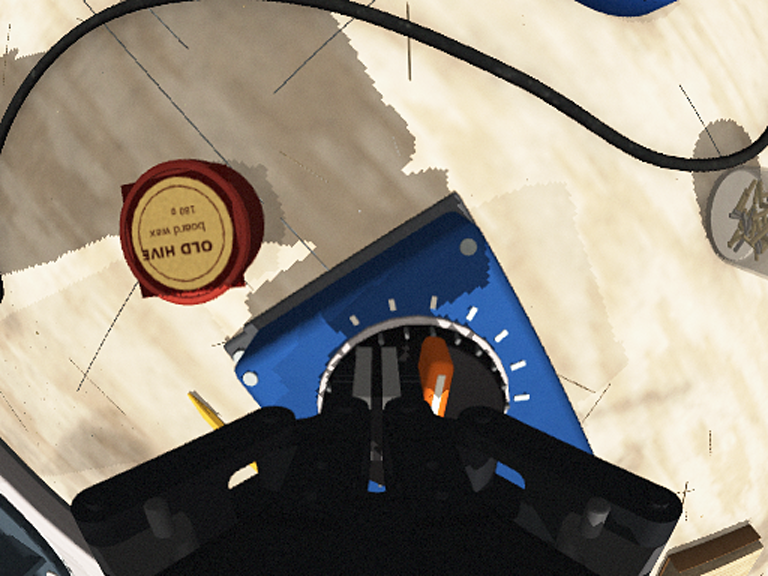

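View pics/s3.png

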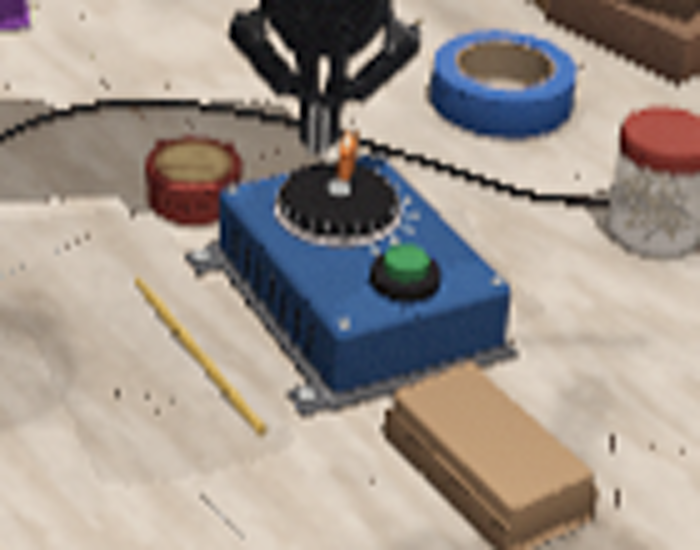

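Two snaps came through in the force log, near 6° and 26°, and the fin now points at the third mark (425,305). Two more to go.

```bash
python3 push.py 34.5 67.5 4
```

```text
34.5 1.1 fr 0.1 z 1.1 13.72
36.0 0.2 fr 0.6 z 0.2 13.97
37.5 0.1 fr 1.3 z 2.1 14.22
39.0 -0.6 fr 0.2 z 0.0 14.47
40.5 -3.0 fr -0.7 z 1.9 14.72
42.0 -4.1 fr -0.6 z 1.8 14.97
43.5 -4.9 fr -2.0 z 1.9 15.22
45.0 -4.8 fr -1.4 z 1.2 15.47
46.5 -1.4 fr -1.6 z 0.7 15.72
48.0 0.3 fr 0.8 z 0.9 15.97
49.5 0.7 fr 0.4 z 0.9 16.23
51.0 1.3 fr 0.1 z 0.6 16.48
52.5 1.9 fr 0.7 z 0.2 16.73
54.0 0.6 fr -0.2 z 0.4 16.98
55.5 0.8 fr -0.7 z 1.1 17.23
57.0 0.6 fr 1.1 z 0.7 17.48
58.5 -0.5 fr 0.8 z 1.2 17.73
60.0 -1.4 fr -1.1 z 0.9 17.98
61.5 -3.3 fr 0.0 z 1.4 18.23
63.0 -4.9 fr -0.9 z 2.2 18.48
64.5 -5.3 fr -0.7 z 1.6 18.73
66.0 -3.7 fr -2.8 z 1.7 18.98
67.5 0.8 fr 0.3 z 1.1 19.23
```

View pics/w4.png

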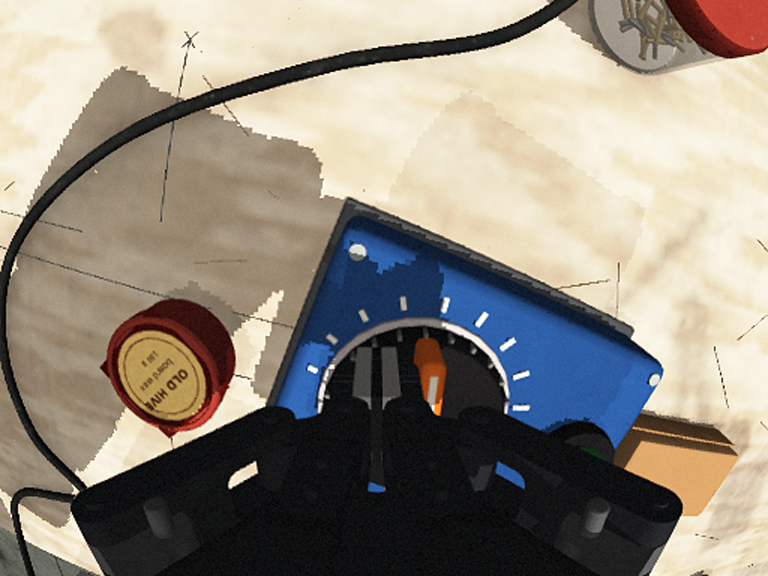

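All four snaps are logged. I'll back off, lift away and check from above.

Run:
```python
from cell import r, optics
from g import *
p,q=pose(79.4-67.5,.026,.104);r.move_linear(p,q,vel=.05)
p[2]=.16;r.move_linear(p,q,vel=.15)
p,q=pose(79.4,0,.3);q=pickle.load(open('wrist1.pkl','rb'))['pose'][1]
r.move_to([0.505,-0.20,0.30],q);r.sleep(.3)
pp=r.current_tool_pos(),r.current_ee_rot()
d=optics.get_image("wrist");d['pose']=pp;pickle.dump(d,open('wrist5.pkl','wb'));crop(d,190,45,330,210,3.6,'pics/w5.png')
print(r.current_t(),pp)
```

```text
21.9167 (array([ 0.50503315, -0.19984679,  0.29980411]), array([ 7.06644824e-01,  7.07568379e-01, -7.15712280e-05, -2.76696155e-04]))
```

View pics/w5.png

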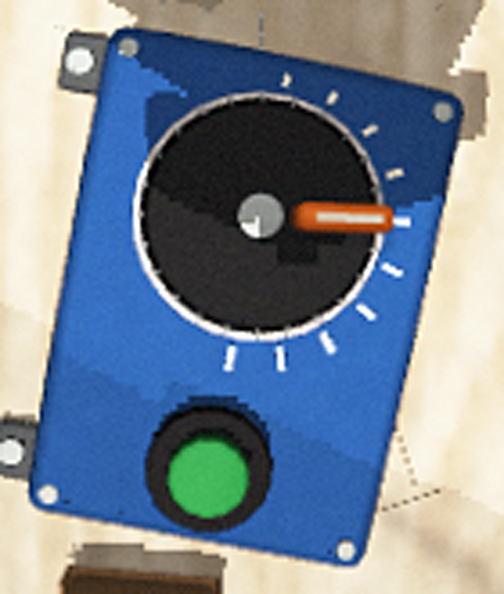

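The fin now points at the fifth mark (400,221), exactly four on from the first. Next is the button.

Run:
```python
from cell import r, optics
from g import *
q=pickle.load(open('wrist1.pkl','rb'))['pose'][1]
x,y=.5021,-.2105
r.move_to([x,y,.15],q);r.move_linear([x,y,.022+.086],q,vel=.1);r.sleep(.2)
f0=np.array(r.current_contact_force());z=.108
for i in range(26):
    z-=.001;r.move_linear([x,y,z],q,vel=.02)
    f=np.array(r.current_contact_force())-f0
    print(round(z-.022,4),f.round(1),round(r.current_tool_pos()[2]-z,4))
    if f[2]>10: break
r.sleep(.1);print(np.array(r.current_contact_force())-f0,r.current_t())
d=optics.get_image("side");crop(d,220,180,360,290,5,'pics/s6.png')
r.move_linear([x,y,.16],q,vel=.1)
r.move_to([0.505,-0.20,0.30],q);r.sleep(.3)
pp=r.current_tool_pos(),r.current_ee_rot()
d=optics.get_image("wrist");d['pose']=pp;crop(d,0,0,512,384,1.5,'pics/w7.png')
d=optics.get_image("side");crop(d,220,180,360,290,5,'pics/s7.png')
print(r.current_t())
```

```text
0.085 [ 0.3  0.2 -1.1] 0.0001
0.084 [ 0.3 -0.5 -0.7] -0.0001
0.083 [ 0.4 -0.8 -0.5] -0.0001
0.082 [-0.  -0.1 -0.7] -0.0001
0.081 [-0.9 -0.  -0. ] -0.0001
0.08 [-0.5 -0.3 -0.5] -0.0001
0.079 [-0.4 -0.5 -0.5] -0.0
0.078 [-0.5 -0.2 -0.7] -0.0
0.077 [ 0.1 -0.1  1.3] 0.0001
0.076 [ 0.6 -0.3  1.6] 0.0001
0.075 [ 0.4 -1.7  1.5] 0.0
0.074 [ 0.5 -0.2  2.3] 0.0
0.073 [ 0.7 -0.4  3.1] 0.0
0.072 [ 1.  -1.2  3.1] 0.0
0.071 [ 0.1 -1.3  5.5] 0.0001
0.07 [-3.1  2.2 15.6] 0.0009
[-3.65544794  1.43833656 14.93751368] 27.4333
29.3333
```

View pics/s6.png

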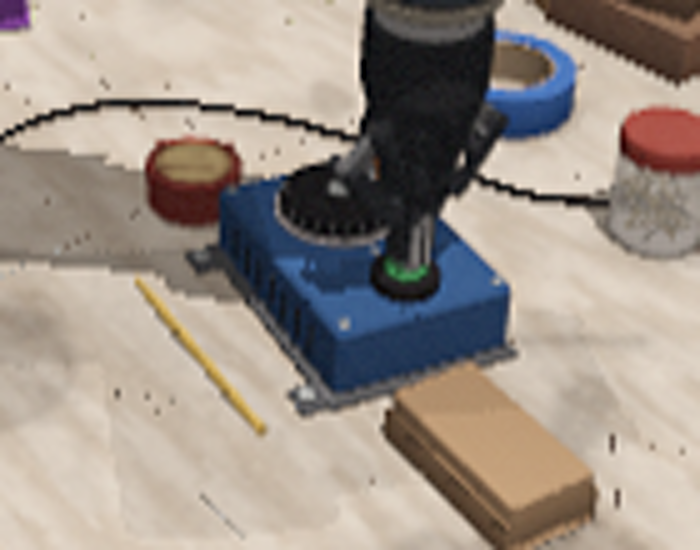

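View pics/w7.png

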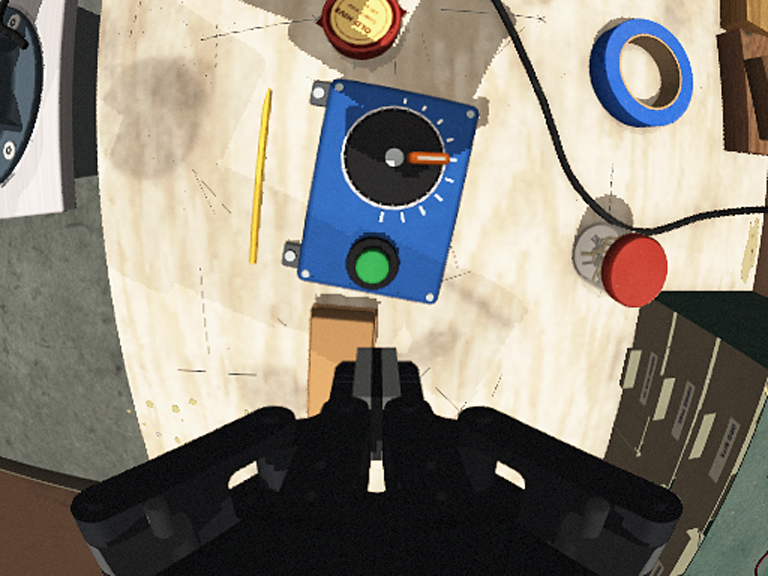

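View pics/s7.png

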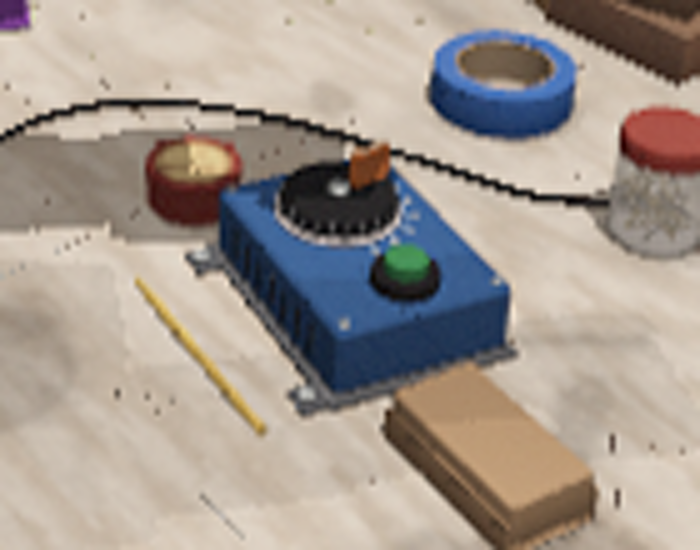

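The button bottomed out: the tip went from about 77 to 71 mm, then the force rose sharply to 15 N. It is up again now. The fin (430,158) is still at the fifth mark, and nothing else has moved.

```bash
python3 -c "
from cell import r
r.hand_in();print(r.current_t())"
```

```text
the job is handed in; nothing more can be done
the job is handed in; nothing more can be done
```

I turned the dial four clicks clockwise, pressed the green button fully once and let it spring back, then handed the job in. The arm's clock was at about 29 s of the 61 s allowed; no verdict is reported.

- **Dial:** I pushed the fin with the shut fingertips, and the dial snapped four times, at about 6°, 26°, 46° and 67° of finger travel. The highest force I read along the push was about 5 N, well under the 25 N limit. The overhead picture shows the fin moved from the first mark to the fifth and resting there, both before and after the button press.
- **Button:** it went down about 6 mm and hit its stop at about 15 N. The last pictures show it up again.
- **Other items:** the tin, the sanding block and the pencil look unmoved in the before and after pictures. I compared these by eye and did not measure them. The gripper was about 0.2 m above the box and clear of everything at hand-in.

No check failed. My position estimates for the dial's axis and the button agreed to about 1 mm within the wrist camera. The scene camera differed by 5 to 10 mm, so I used the wrist values and force contact instead.

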